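# Lay the reorder flags flat

## Task

The delivery has come: run your fingertips lightly along the curved wooden rail and lay its four long metal flags flat, one after another, starting with the one farthest from the short flag. The short flag at the other end stays raised. Do not shove or lift the rail, pick nothing up, and leave the sweets, tin and gift box round it where they are.

Things in the scene. Friction and masses are not known exactly. Their poses are not given: they have to be found in the camera images.
- rail: loose wooden flag rail, 0.9 kg, 30 mm wide, 14 mm high, 300 mm long, curved in plan (radius 240 mm). Origin: underside, mid-curve. x: towards the hollow side, y: along the row towards flag_1, z up. On top a row of hinged metal flags: four long (42x22x3.5 mm, every 52 mm) and, after a 30 mm gap, a short one (24 mm) at the -y end. Each is hinged at its +y end and rises as a ramp towards the -y end
- flag_1_mid (a point): point on the rail: the middle of the upper face of the first long flag, at the end of the row farthest from the short flag, where that face is when the flag lies flat (18.3 mm above the table; the point stays with the rail, not the flag). The flag reaches 21 mm either way from it along the row
- flag_1 (a joint): angle of the first long flag, at the end of the row farthest from the short flag (rad): 0 lies flat on the rail, 0.8 fully raised; starts at 0.45 to 0.75. No spring: hinge friction of about 0.012 N m (one newton or less on the free half, some 3 to 6 N close to the hinge) holds it where it is left
- flag_2_mid (a point): point on the rail: the middle of the upper face of the second long flag, where that face is when the flag lies flat (18.3 mm above the table; the point stays with the rail, not the flag). The flag reaches 21 mm either way from it along the row
- flag_2 (a joint): angle of the second long flag (rad): 0 lies flat on the rail, 0.8 fully raised; starts at 0.45 to 0.75. No spring: hinge friction of about 0.012 N m (one newton or less on the free half, some 3 to 6 N close to the hinge) holds it where it is left
- flag_3_mid (a point): point on the rail: the middle of the upper face of the third long flag, where that face is when the flag lies flat (18.3 mm above the table; the point stays with the rail, not the flag). The flag reaches 21 mm either way from it along the row
- flag_3 (a joint): angle of the third long flag (rad): 0 lies flat on the rail, 0.8 fully raised; starts at 0.45 to 0.75. No spring: hinge friction of about 0.012 N m (one newton or less on the free half, some 3 to 6 N close to the hinge) holds it where it is left
- flag_4_mid (a point): point on the rail: the middle of the upper face of the fourth long flag, the last before the gap and the short flag, where that face is when the flag lies flat (18.3 mm above the table; the point stays with the rail, not the flag). The flag reaches 21 mm either way from it along the row
- flag_4 (a joint): angle of the fourth long flag, the last before the gap and the short flag (rad): 0 lies flat on the rail, 0.8 fully raised; starts at 0.45 to 0.75. No spring: hinge friction of about 0.012 N m (one newton or less on the free half, some 3 to 6 N close to the hinge) holds it where it is left
- flag_short_hinge (a point): hinge axis of the short flag, on the rail's centre line, 16.5 mm above its underside, 30 mm beyond the free end of the fourth long flag
- flag_short (a joint): angle of the short flag (rad): 0 flat, 0.8 fully raised; starts at 0.55 to 0.75, same hinge friction
- choc_bar: bystander: striped chocolate bar in a flow wrapper, 40 x 125 x 16 mm, lying loose on the bulging side of the rail. Origin: centre of its underside
- mint_tin: bystander: round tin, 67 mm across, 23 mm high, loose in the hollow side of the rail. Origin: centre of its underside
- gift_box: bystander: small pink and white gift box with a ribbon bow, 63 x 63 x 64 mm, loose near the short-flag end. Origin: centre of its underside

How it is judged:
By the outcome, as a careful person would: the job done as asked, in the order asked, and still so for the second after the job is handed in, with the robot touching nothing.
It also fails if it takes over 38 s, if anything falls off the work surface, if the arm or the gripper's body presses on something with over 40 N, if the wrist force passes 120 N, or if a joint passes its speed limit or range.

## Robot

A 6-joint arm with a two-finger parallel gripper is mounted at the origin on a cart in front of the work surface, level with it; the furniture and walls round the work are solid. World frame = base frame: x ahead of the robot, y to its left, z up, the work surface at z = 0. Lengths are in m, angles in rad, forces in N, time in s.
With the tool pointing down it reaches from about 0.35 to 0.85 m from the base axis. Payload 8.1 kg.
Tool frame: the origin (TCP) lies midway between the tips of the shut fingers; the grasp point (between the pads) lies 19 mm behind it; z points along the fingers, y is the direction in which the jaws open and shut (so a half turn about z gives the same grasp; the last joint's range is limited). The gripper opens to 93 mm and grips with 3 to 60 N. Pads are 15 mm wide; open, the fingers measure 128 mm over their backs; the gripper's body (75 mm by 188 mm) begins 65 mm behind the grasp point.
Start: joints at [1.262, 0.13, 1.488, -0, 1.523, -0.085], TCP at [0.133, 0.585, 0.219] pointing down, gripper open.
Joint ranges: [-2.96, 2.96], [-0.89, 2.26], [0.02, 2.5], [-1.34, 4.48], [0, 2.73], [-2.66, 2.66]. Speed limits (rad/s): [2.39, 2.39, 2.79, 3.14, 3.14, 3.14].

## Interface

Orientations are given as a rotation vector (axis times angle).
In Python, from plant import robot gives the robot as it stands. The module is installed in compiled form; this text tells all that it offers.
- The arm moves only by the shell command python3 -m pendant 'ROWS' [FORCE]. ROWS is JSON, a list of rows, each an object with "translation": the shift along the tool's x, y, z in mm, a list of three; "twist": the turn, a rotation vector about the tool's x, y, z in rad, a list of three; "grip": the opening, from -1 (shut) to 1 (fully open). A call has exactly 10 rows; each row shifts and turns the pose as measured when the row begins, along the tool's axes as they then stand; what a row does not reach is not made up. A row lasts 1/10 s, in which the tool goes at most 50 mm and 8.59 degrees, less where a joint would pass 70% of its speed; a pose out of reach is approached as far as the arm can. A call is refused whole if a number of a shift passes 50 or a number of a turn 0.15, either way. A call with a gripper value outside its range is refused whole. The fingers move at their own pace and stop on an object; FORCE is the grip in N (left out, the last holds). Time passes only in rows, so rows that do not move let the fingers close, or fill a call up. It gives the time, the measured TCP pose, the force and the opening at its end, in the units of the state.
- robot.read_state(): the state, without advancing time (a new reading comes with each control period).
- robot.read_camera(name): name is "side" or "top" or "wrist"; returns (picture, depth): 384x512x3 uint8, red, green, blue; 384x512 float32, m along the optical axis (not along the pixel's ray), 0 where there is no reading.
- robot.camera_info(name): a dict with "vertical_fov" (degrees; the focal length in pixels is half the picture's height over the tangent of half this angle, whatever the lens; pixels are square), "cx", "cy" (the principal point, pixels), "cam_to_world" (4x4, takes a point from camera to world coordinates). Camera axes: x right, y up, looking along -z (the intrinsics and any distortion apply to the point x, -y, -z); pixel columns grow to the right and rows downward; lengths in m; the calibration is good to about 2 mm. The wrist camera is an equidistant fisheye: a pixel r from the principal point sees the ray r / f radians off the axis. A picture is of the moment at which its call begins: read the wrist's pose just before it. camera_info takes no time and is no camera call; for the wrist camera it gives the pose at the moment of the call.
- robot.close_job(): hands the job in, once; it reports no verdict.
The state is a dict: "t": time; "q": joint angles; "dq": joint speeds; "joint_torque": joint torques, N m; "tool_pos": TCP position; "orientation": TCP orientation; "force": force on the tool from outside, world axes, zero at the start; "wrist_torque": the same for the moment, N m; "opening": finger opening in m.
Only numpy, scipy, OpenCV 4.12 (cv2) and the standard library are available. Lean on these libraries where they do the work, as an engineer would, in place of code of your own. Each camera call takes 0.05 s, during which the arm holds its last target. There are 200 camera calls.

## Working session

There is one attempt and no reset: what is moved stays moved. The work goes in short steps, Python scripts to look and compute and a shell command to move; the robot and the scene stay as the last step left them, time stands still between calls to the robot, and variables do not carry over. Pictures are saved under pics/ and viewed, about 8 in all and at most 12, crops included, and the job is handed in when it is done.

```bash
mkdir -p pics; cat > h.py <<'E'
import numpy as np,cv2
from plant import robot
def grab(n):
    i=robot.camera_info(n); p,d=robot.read_camera(n); return i,p,d
def cloud(i,d):
    H,W=d.shape; f=H/2/np.tan(np.radians(i["vertical_fov"])/2)
    v,u=np.mgrid[:H,:W]; x=(u-i["cx"])/f*d; y=-(v-i["cy"])/f*d
    P=np.stack([x,y,-d,np.ones_like(d)],-1); return (P@np.array(i["cam_to_world"]).T)[...,:3]
E
python3 - <<'E'
from h import *
s=robot.read_state(); print(s["t"],s["tool_pos"],s["orientation"],s["opening"],s["force"])
for n in("top","side"):
    i,p,d=grab(n); print(n,i); np.savez("pics/"+n+"0.npz",p=p,d=d,P=cloud(i,d))
    cv2.imwrite(f"pics/{n}0.png",p[...,::-1])
E
```

```text
0.0 [0.13296443 0.58451006 0.21759471] [-3.50732042e-01 -3.12158559e+00  2.81458074e-03] 0.09307366131346237 [ 0.12945474  0.25368338 -0.32891655]
top {'vertical_fov': 54.424329114996496, 'cx': 255.30597926806306, 'cy': 191.0991927104397, 'cam_to_world': array([[-0.00802614,  0.98133927, -0.1921167 ,  0.35687857],
       [-0.99995084, -0.008995  , -0.00417145, -0.02552475],
       [-0.00582169,  0.19207378,  0.98136322,  0.88707209],
       [ 0.        ,  0.        ,  0.        ,  1.        ]])}
side {'vertical_fov': 50.41650471243467, 'cx': 248.93911502613065, 'cy': 182.0946813861602, 'cam_to_world': array([[ 0.84851518,  0.21860122, -0.48190818,  0.05551457],
       [-0.52842256,  0.30160734, -0.79360104, -0.73024555],
       [-0.02813511,  0.92803368,  0.37143223,  0.36035173],
       [ 0.        ,  0.        ,  0.        ,  1.        ]])}
```

View pics/top0.png

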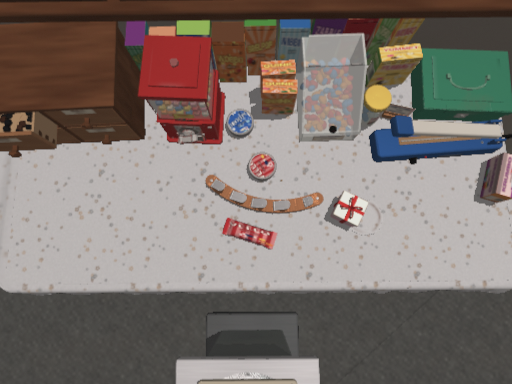

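View pics/side0.png

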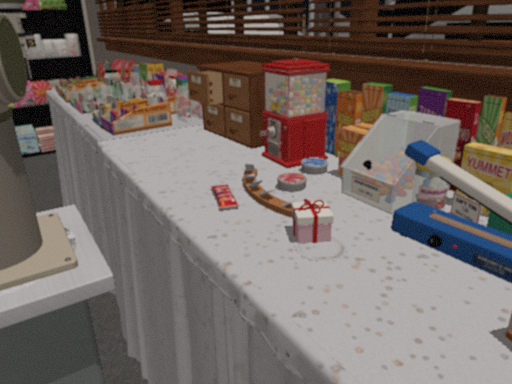

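The top view shows the rail running from (211,181) to (319,198), with the gift box at (350,208), the chocolate bar at (249,233) and the tin at (263,166). The short flag is at the right end. Next I'll zoom in and fit the arc.

```bash
cat > fit.py <<'E'
from h import *
from scipy.optimize import least_squares
def railmask(P,p):
    hsv=cv2.cvtColor(p,cv2.COLOR_RGB2HSV)
    m=(P[...,2]>.008)&(P[...,2]<.05)&(hsv[...,0]<16)&(hsv[...,1]>90)&(hsv[...,2]<215)
    return m
E
python3 - <<'E'
from h import *
z=np.load("pics/top0.npz");p,d,P=z["p"],z["d"],z["P"]
print("table z",np.median(P[240:270,100:400,2]))
c=cv2.resize(p[150:255,195:385],None,fx=4.2,fy=4.2,interpolation=cv2.INTER_CUBIC)
cv2.imwrite("pics/crop0.png",c[...,::-1])
Q=P[150:255,195:385]; print("h map near rail")
m=(Q[...,2]>.007)
n,l,st,ce=cv2.connectedComponentsWithStats(m.astype(np.uint8))
for k in range(1,n):
    if st[k,4]>30:
        q=Q[l==k]; print(k,st[k],q.mean(0).round(3),q.min(0).round(3),q.max(0).round(3))
# grid columns along rail
for u in range(204,326,4):
    col=P[170:216,u]; mm=col[:,2]>.009
    if mm.any(): 
        q=col[mm]; print(u,q.mean(0).round(4),q[:,0].min().round(3),q[:,0].max().round(3),q[:,2].max().round(4))
E
```

```text
table z -0.0006669844466396513
h map near rail
3 [176   0  14  13 162] [ 0.608 -0.314  0.03 ] [ 0.597 -0.332  0.008] [ 0.628 -0.304  0.047]
4 [ 53   3  28  28 611] [ 0.586 -0.038  0.025] [ 0.357 -0.07   0.007] [ 0.62  -0.005  0.887]
18 [  11   25  118   38 1575] [ 0.507 -0.039  0.023] [ 0.357 -0.182  0.007] [0.569 0.097 0.887]
32 [136  41  38  36 860] [ 0.477 -0.234  0.052] [ 0.357 -0.277  0.007] [ 0.519 -0.026  0.887]
43 [ 28  69  55  31 759] [ 0.427 -0.008  0.018] [ 0.357 -0.072  0.007] [0.462 0.055 0.887]
208 [0.5538 0.0916 0.0125] 0.542 0.566 0.0144
212 [0.5507 0.0816 0.0154] 0.535 0.568 0.0208
216 [0.5431 0.0712 0.0218] 0.526 0.564 0.0336
220 [0.5244 0.0561 0.0764] 0.357 0.556 0.8871
224 [0.5292 0.052  0.0232] 0.514 0.549 0.046
228 [0.525  0.0433 0.014 ] 0.51 0.541 0.0158
232 [0.5184 0.0335 0.0165] 0.503 0.536 0.0213
236 [0.514  0.0238 0.0205] 0.5 0.531 0.0256
240 [0.5084 0.0142 0.0247] 0.495 0.526 0.0328
244 [0.5043 0.0047 0.0266] 0.492 0.518 0.0355
248 [ 0.4932 -0.0057  0.0719] 0.357 0.519 0.8871
252 [ 0.5213 -0.014   0.0186] 0.485 0.577 0.0236
256 [ 0.5244 -0.0235  0.0219] 0.482 0.577 0.0287
260 [ 0.5258 -0.0329  0.0245] 0.482 0.578 0.0334
264 [ 0.524  -0.0423  0.0267] 0.48 0.577 0.0398
268 [ 0.5249 -0.0519  0.0169] 0.48 0.577 0.0241
272 [ 0.5166 -0.0613  0.0165] 0.477 0.577 0.0249
276 [ 0.4906 -0.0701  0.0195] 0.477 0.506 0.0239
280 [ 0.4901 -0.0794  0.0224] 0.477 0.506 0.0272
284 [ 0.4891 -0.0883  0.0278] 0.477 0.503 0.0333
288 [ 0.4892 -0.0977  0.0271] 0.477 0.506 0.0387
292 [ 0.4935 -0.1083  0.0141] 0.479 0.508 0.0183
296 [ 0.4959 -0.1179  0.0134] 0.482 0.511 0.0153
300 [ 0.4859 -0.12    0.0761] 0.357 0.51 0.8871
304 [ 0.4976 -0.1364  0.017 ] 0.484 0.513 0.0212
308 [ 0.5004 -0.1454  0.0213] 0.486 0.518 0.0272
312 [ 0.5028 -0.1549  0.0206] 0.489 0.519 0.0329
316 [ 0.5074 -0.1656  0.0138] 0.493 0.522 0.0162
320 [ 0.5086 -0.1751  0.0136] 0.498 0.519 0.0152
```

View pics/crop0.png

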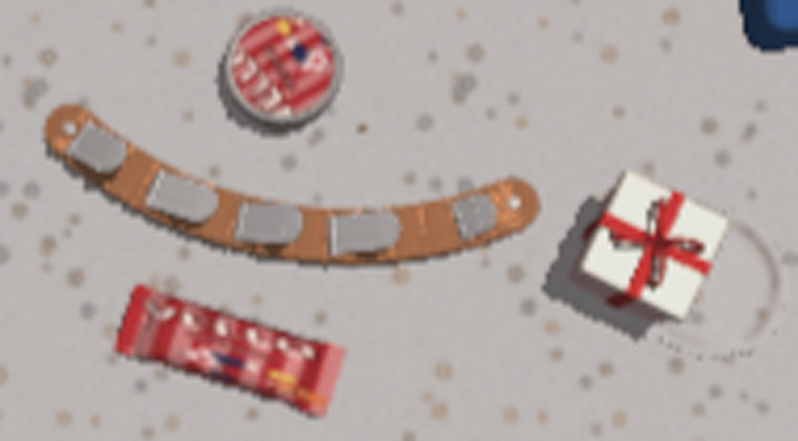

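```bash
python3 - <<'E'
from h import *
from scipy.optimize import least_squares
from scipy.spatial.transform import Rotation as R
z=np.load("pics/top0.npz");p,P=z["p"],z["P"]
h=cv2.cvtColor(p,cv2.COLOR_RGB2HSV)
m=(P[...,2]>.009)&(P[...,2]<.05)
m[:173]=0; m[217:]=0; m[:,:203]=0; m[:,327:]=0
rows,cols=np.mgrid[:384,:512]; m&=~((abs(cols-262)<17)&(rows<184))
X=P[m]
r=lambda a:np.clip((np.hypot(X[:,0]-a[0],X[:,1]-a[1])-.240),-.03,.03)
s=least_squares(r,[.73,-.06],loss="soft_l1",f_scale=.01); c=s.x; print("centre",c,"rms",s.fun.std())
# circumferential coordinate
th=np.arctan2(X[:,1]-c[1],-(X[:,0]-c[0])); rad=np.hypot(X[:,0]-c[0],X[:,1]-c[1])
k=abs(rad-.24)<.017; th,Z,rad=th[k],X[k,2],rad[k]
print("radial pct",np.percentile(rad,[1,50,99]))
lo,hi=np.percentile(th,[.3,99.7]);print("arc ends mm",lo*240,hi*240,(hi-lo)*240)
t0=(lo+hi)/2
k=abs(rad-.24)<.007
sc=(th-t0)*240
for a in range(152,-153,-4):
    kk=k&(abs(sc-a)<2)
    if kk.any(): print(a,(Z[kk].mean()*1e3).round(1),end=' | ')
print("\nmid theta",t0)
for n,sv in [("f1",105),("f2",53),("f3",1),("f4",-51),("hs",-102)]:
    t=t0+sv/240; print(n,(c+.24*np.array([-np.cos(t),np.sin(t)])).round(4),"yaw of tangent dir -y: theta",t.round(3))
# obstacles
for y0 in np.arange(-.25,.25,.04):
    q=P[(P[...,1]>y0)&(P[...,1]<y0+.04)&(P[...,2]>.085)&(P[...,2]<.6)&(P[...,0]>.4)]
    print(round(y0,2),q[:,0].min().round(3) if len(q) else None,end='; ')
s=robot.read_state(); print(R.from_rotvec(s["orientation"]).as_matrix().round(3))
E
```

```text
centre [ 0.73005929 -0.07786129] rms 0.008512777291929698
radial pct [0.22381118 0.24028248 0.25337466]
arc ends mm -105.3579801524499 190.92829165239988 296.2862718048498
148 12.4 | 144 13.8 | 140 13.6 | 136 13.8 | 132 12.8 | 128 17.6 | 124 20.8 | 120 24.1 | 116 27.7 | 112 30.5 | 108 34.5 | 104 32.4 | 100 30.6 | 96 26.8 | 92 13.1 | 88 13.7 | 84 14.0 | 80 14.2 | 76 17.8 | 72 18.8 | 68 21.7 | 64 22.1 | 60 24.3 | 56 27.1 | 52 29.5 | 48 32.0 | 44 29.8 | 40 28.6 | 36 19.0 | 32 14.1 | 28 14.3 | 24 16.6 | 20 19.6 | 16 22.0 | 12 25.3 | 8 28.6 | 4 31.9 | 0 31.4 | -4 33.3 | -8 32.5 | -12 24.3 | -16 13.4 | -20 13.4 | -24 13.8 | -28 15.8 | -32 18.8 | -36 22.1 | -40 24.9 | -44 26.3 | -48 28.3 | -52 30.9 | -56 33.3 | -60 33.9 | -64 30.7 | -68 20.9 | -72 13.7 | -76 13.7 | -80 13.2 | -84 12.9 | -88 13.8 | -92 14.0 | -96 13.7 | -100 15.0 | -104 19.9 | -108 21.7 | -112 24.9 | -116 29.5 | -120 31.3 | -124 15.8 | -128 13.0 | -132 14.5 | -136 14.6 | -140 13.2 | -144 13.8 | -148 12.8 | -152 9.6 | 
mid theta 0.17827148229156245
f1 [0.5341 0.0608] yaw of tangent dir -y: theta 0.616
f2 [0.5089 0.0154] yaw of tangent dir -y: theta 0.399
f3 [ 0.494  -0.0343] yaw of tangent dir -y: theta 0.182
f4 [ 0.4902 -0.0861] yaw of tangent dir -y: theta -0.034
hs [ 0.4973 -0.1365] yaw of tangent dir -y: theta -0.247
-0.25 0.669; -0.21 0.647; -0.17 0.668; -0.13 0.682; -0.09 0.726; -0.05 0.728; -0.01 0.813; 0.03 0.653; 0.07 0.625; 0.11 0.624; 0.15 0.653; 0.19 0.66; 0.23 0.652; [[-0.975  0.222 -0.001]
 [ 0.222  0.975 -0.002]
 [ 0.    -0.002 -1.   ]]
```

```bash
python3 -m pendant '[{"translation":[-36,-30,0],"twist":[0,0,0],"grip":-1},{"translation":[-36,-30,0],"twist":[0,0,0],"grip":-1},{"translation":[-36,-30,0],"twist":[0,0,0],"grip":-1},{"translation":[-36,-30,0],"twist":[0,0,0],"grip":-1},{"translation":[-36,-30,0],"twist":[0,0,0],"grip":-1},{"translation":[-36,-30,0],"twist":[0,0,0],"grip":-1},{"translation":[-36,-30,0],"twist":[0,0,0],"grip":-1},{"translation":[-36,-30,0],"twist":[0,0,0],"grip":-1},{"translation":[-36,-30,0],"twist":[0,0,0],"grip":-1},{"translation":[-36,-30,0],"twist":[0,0,0],"grip":-1}]' 10
cat > go.py <<'E'
import sys
from h import *
from scipy.spatial.transform import Rotation as R
C=np.array([.73006,-.07786]);t0=.17827
s=robot.read_state();M=R.from_rotvec(s["orientation"]).as_matrix();p=s["tool_pos"]
S=float(sys.argv[1]);z=float(sys.argv[2]);th=t0+S/240
T=np.array([*(C+.24*np.array([-np.cos(th),np.sin(th)])),z])
a,b,g=np.array([np.sin(th),np.cos(th),0]),np.array([np.cos(th),-np.sin(th),0]),np.array([0,0,-1.])
Rt=np.stack([a,b,g],1)
print("t",s["t"],"pos",p.round(4),"F",s["force"].round(2),"open",s["opening"],"q6",s["q"][5].round(2))
print("target",T.round(4),"shift now mm",(M.T@(T-p)*1e3).round(1),"shift in goal axes",(Rt.T@(T-p)*1e3).round(1),"twist",R.from_matrix(M.T@Rt).as_rotvec().round(3))
E
python3 go.py 99 .08
```

```text
t: 1.1
tool_pos: [0.4217, 0.201, 0.2126]
orientation: [-0.333, -3.119, 0.011]
force: [1.4, 0.6, -0.1]
opening: 0.0177
t 1.1 pos [0.4217 0.201  0.2126] F [ 1.35  0.55 -0.1 ] open 0.017736566678866746 q6 -1.02
target [0.5307 0.0558 0.08  ] shift now mm [-137.7 -117.9  133.1] shift in goal axes [-59.9 171.4 132.6] twist [-0.009  0.005  1.949]
```

```bash
python3 -m pendant '[{"translation":[0,0,7],"twist":[0,0,0.15],"grip":-1},{"translation":[0,0,7],"twist":[0,0,0.15],"grip":-1},{"translation":[0,0,7],"twist":[0,0,0.15],"grip":-1},{"translation":[0,0,7],"twist":[0,0,0.15],"grip":-1},{"translation":[0,0,7],"twist":[0,0,0.15],"grip":-1},{"translation":[0,0,7],"twist":[0,0,0.15],"grip":-1},{"translation":[0,0,7],"twist":[0,0,0.15],"grip":-1},{"translation":[0,0,7],"twist":[0,0,0.15],"grip":-1},{"translation":[0,0,7],"twist":[0,0,0.15],"grip":-1},{"translation":[0,0,7],"twist":[0,0,0.15],"grip":-1}]'
python3 go.py 99 .08
```

```text
t: 2.1
tool_pos: [0.4234, 0.1917, 0.137]
orientation: [2.379, 2.05, -0.021]
force: [-0.6, -0.0, 0.2]
opening: 0.0003
t 2.1 pos [0.4234 0.1917 0.137 ] F [-0.56 -0.03  0.16] open 0.00026759937803514793 q6 0.47
target [0.5307 0.0558 0.08  ] shift now mm [-117.9  126.7   57.4] shift in goal axes [-53.1 164.9  57. ] twist [-0.005  0.013  0.442]
```

```bash
python3 -m pendant '[{"translation":[0,0,0],"twist":[0,0,0.148],"grip":-1},{"translation":[0,0,0],"twist":[0,0,0.148],"grip":-1},{"translation":[0,0,0],"twist":[0,0.01,0.148],"grip":-1},{"translation":[-8,27,8],"twist":[0,0,0],"grip":-1},{"translation":[-8,27,8],"twist":[0,0,0],"grip":-1},{"translation":[-8,27,8],"twist":[0,0,0],"grip":-1},{"translation":[-8,27,8],"twist":[0,0,0],"grip":-1},{"translation":[-8,27,8],"twist":[0,0,0],"grip":-1},{"translation":[-8,27,8],"twist":[0,0,0],"grip":-1},{"translation":[-5,3,5],"twist":[0,0,0],"grip":-1}]'
python3 go.py 99 .045
python3 - <<'E'
from h import *
i,p,d=grab("side"); 
c=cv2.resize(p[130:250,200:350],None,fx=5,fy=5,interpolation=cv2.INTER_CUBIC); cv2.imwrite("pics/side1.png",c[...,::-1])
i,p,d=grab("wrist"); cv2.imwrite("pics/wrist1.png",p[...,::-1])
E
```

```text
t: 3.1
tool_pos: [0.5286, 0.0499, 0.0769]
orientation: [-2.777, -1.462, 0.017]
force: [-0.8, 0.3, -0.3]
opening: 0.0004
t 3.1 pos [0.5286 0.0499 0.0769] F [-0.8   0.32 -0.25] open 0.00040181979817312426 q6 0.6
target [0.5307 0.0558 0.045 ] shift now mm [ 6.4 -1.3 31.9] shift in goal axes [ 6.2 -1.5 31.9] twist [-0.008  0.008 -0.011]
```

View pics/wrist1.png

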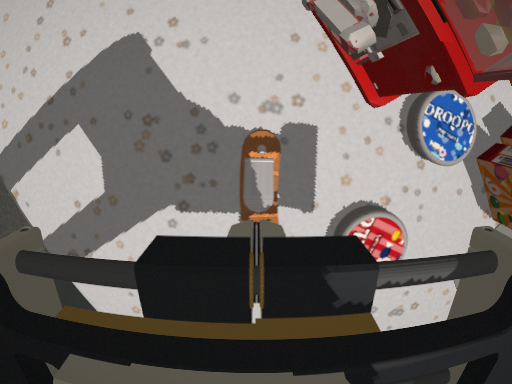

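View pics/side1.png

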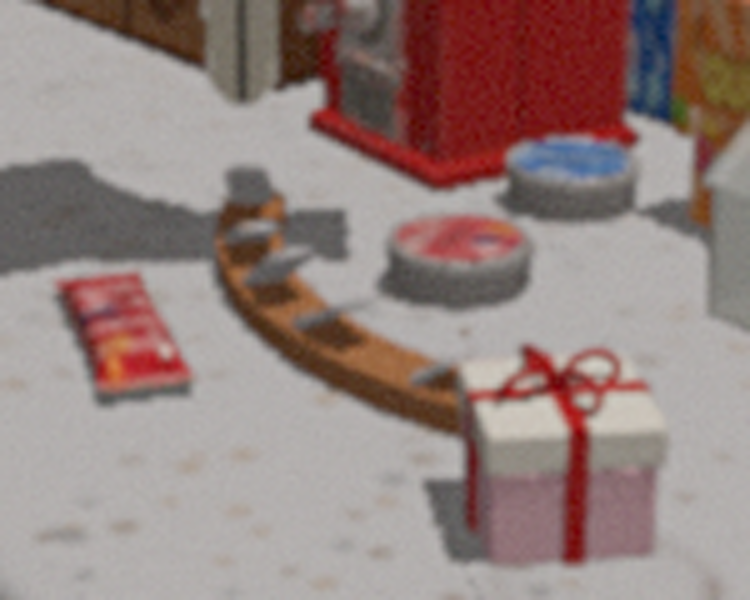

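The wrist view shows the rail centred under the closed fingers, at column ~262 against ~257, with flag 1 raised at (262,182). Now I'll go down gently.

```bash
python3 -m pendant '[{"translation":[3,-1,8],"twist":[0,0,0],"grip":-1},{"translation":[3,0,8],"twist":[0,0,0],"grip":-1},{"translation":[1,0,8],"twist":[0,0,0],"grip":-1},{"translation":[0,0,8],"twist":[0,0,0],"grip":-1},{"translation":[0,0,6],"twist":[0,0,0],"grip":-1},{"translation":[0,0,3],"twist":[0,0,0],"grip":-1},{"translation":[0,0,3],"twist":[0,0,0],"grip":-1},{"translation":[0,0,3],"twist":[0,0,0],"grip":-1},{"translation":[0,0,2],"twist":[0,0,0],"grip":-1},{"translation":[0,0,0],"twist":[0,0,0],"grip":-1}]'
python3 go.py 99 .0185
```

```text
t: 4.2
tool_pos: [0.5271, 0.062, 0.0235]
orientation: [-2.772, -1.466, 0.02]
force: [-0.6, -0.1, -0.7]
opening: 0.0003
t 4.2 pos [0.5271 0.062  0.0235] F [-0.55 -0.06 -0.74] open 0.00028666428870890775 q6 0.62
target [0.5307 0.0558 0.0185] shift now mm [-3.   6.5  5. ] shift in goal axes [-3.   6.5  5. ] twist [-0.011  0.008 -0.007]
```

```bash
python3 go.py 99 .0185; python3 -m pendant '[{"translation":[0,0,-3],"twist":[0,0,0],"grip":-1},{"translation":[0,0,-3],"twist":[0,0,0],"grip":-1},{"translation":[-1,2,0],"twist":[0,0,0],"grip":-1},{"translation":[-1,2,0],"twist":[0,0,0],"grip":-1},{"translation":[-1,2,0],"twist":[0,0,0],"grip":-1},{"translation":[0,0,0],"twist":[0,0,0],"grip":-1},{"translation":[0,0,0],"twist":[0,0,0],"grip":-1},{"translation":[0,0,0],"twist":[0,0,0],"grip":-1},{"translation":[0,0,0],"twist":[0,0,0],"grip":-1},{"translation":[0,0,0],"twist":[0,0,0],"grip":-1}]'
python3 go.py 99 .0185
```

```text
t 4.2 pos [0.5271 0.062  0.0235] F [-0.55 -0.06 -0.74] open 0.00028666428870890775 q6 0.62
target [0.5307 0.0558 0.0185] shift now mm [-3.   6.5  5. ] shift in goal axes [-3.   6.5  5. ] twist [-0.011  0.008 -0.007]
t: 5.2
tool_pos: [0.5316, 0.0553, 0.031]
orientation: [-2.773, -1.466, 0.017]
force: [-0.1, 0.0, -0.1]
opening: 0.0004
t 5.2 pos [0.5316 0.0553 0.031 ] F [-0.15  0.   -0.07] open 0.00041836148166277815 q6 0.61
target [0.5307 0.0558 0.0185] shift now mm [ 0.1 -0.8 12.5] shift in goal axes [-0.  -1.  12.5] twist [-0.01   0.007 -0.007]
```

```bash
python3 -m pendant '[{"translation":[0,-1,2],"twist":[0,0,0],"grip":-1},{"translation":[0,0,2],"twist":[0,0,0],"grip":-1},{"translation":[0,0,2],"twist":[0,0,0],"grip":-1},{"translation":[0,0,2],"twist":[0,0,0],"grip":-1},{"translation":[0,0,1],"twist":[0,0,0],"grip":-1},{"translation":[0,0,0],"twist":[0,0,0],"grip":-1},{"translation":[0,0,0],"twist":[0,0,0],"grip":-1},{"translation":[0,0,0],"twist":[0,0,0],"grip":-1},{"translation":[0,0,0],"twist":[0,0,0],"grip":-1},{"translation":[0,0,0],"twist":[0,0,0],"grip":-1}]'
python3 go.py 99 .0185
```

```text
t: 6.2
tool_pos: [0.5304, 0.0561, 0.021]
orientation: [-2.772, -1.466, 0.018]
force: [-0.0, -0.4, -0.4]
opening: 0.0006
t 6.2 pos [0.5304 0.0561 0.021 ] F [-0.01 -0.44 -0.35] open 0.0006086803724648812 q6 0.61
target [0.5307 0.0558 0.0185] shift now mm [0.  0.5 2.5] shift in goal axes [0.  0.4 2.5] twist [-0.01   0.008 -0.007]
```

```bash
python3 -m pendant '[{"translation":[0,0,1],"twist":[0,0,0],"grip":-1},{"translation":[0,0,0],"twist":[0,0,0],"grip":-1},{"translation":[0,0,0.8],"twist":[0,0,0],"grip":-1},{"translation":[0,0,0],"twist":[0,0,0],"grip":-1},{"translation":[0,0,0.6],"twist":[0,0,0],"grip":-1},{"translation":[0,0,0],"twist":[0,0,0],"grip":-1},{"translation":[0,0,0],"twist":[0,0,0],"grip":-1},{"translation":[0,0,0],"twist":[0,0,0],"grip":-1},{"translation":[0,0,0],"twist":[0,0,0],"grip":-1},{"translation":[0,0,0],"twist":[0,0,0],"grip":-1}]'
python3 go.py 99 .0185
```

```text
t: 7.2
tool_pos: [0.5305, 0.056, 0.0186]
orientation: [-2.773, -1.466, 0.017]
force: [-0.1, 0.2, -0.8]
opening: 0.0008
t 7.2 pos [0.5305 0.056  0.0186] F [-0.07  0.23 -0.85] open 0.0007844376846860102 q6 0.61
target [0.5307 0.0558 0.0185] shift now mm [-0.   0.3  0.1] shift in goal axes [-0.   0.3  0.1] twist [-0.01   0.007 -0.007]
```

```bash
python3 -m pendant '[{"translation":[0,0,0.5],"twist":[0,0,0],"grip":-1},{"translation":[0,0,0],"twist":[0,0,0],"grip":-1},{"translation":[0,0,0.5],"twist":[0,0,0],"grip":-1},{"translation":[0,0,0],"twist":[0,0,0],"grip":-1},{"translation":[0,0,0],"twist":[0,0,0],"grip":-1},{"translation":[0,0,0],"twist":[0,0,0],"grip":-1},{"translation":[0,0,0],"twist":[0,0,0],"grip":-1},{"translation":[0,0,0],"twist":[0,0,0],"grip":-1},{"translation":[0,0,0],"twist":[0,0,0],"grip":-1},{"translation":[0,0,0],"twist":[0,0,0],"grip":-1}]'
python3 go.py 99 .0185
```

```text
t: 8.2
tool_pos: [0.5306, 0.056, 0.0185]
orientation: [-2.773, -1.466, 0.017]
force: [-0.4, 0.3, 3.0]
opening: 0.0005
t 8.2 pos [0.5306 0.056  0.0185] F [-0.42  0.33  2.99] open 0.0004864688877822302 q6 0.61
target [0.5307 0.0558 0.0185] shift now mm [-0.1  0.2  0. ] shift in goal axes [-0.1  0.2  0. ] twist [-0.01   0.007 -0.007]
```

Flag 1 is flat: contact gives 3 N at z = 18.5 mm. On to flag 2.

```bash
python3 -m pendant '[{"translation":[0,0,-4],"twist":[0,0,0],"grip":-1},{"translation":[0,0,-10],"twist":[0,0,0],"grip":-1},{"translation":[0,0,-10],"twist":[0,0,0],"grip":-1},{"translation":[0,0,0],"twist":[0,0,-0.11],"grip":-1},{"translation":[0,0,0],"twist":[0,0,-0.1],"grip":-1},{"translation":[-12,1,0],"twist":[0,0,0],"grip":-1},{"translation":[-12,1,0],"twist":[0,0,0],"grip":-1},{"translation":[-12,1,0],"twist":[0,0,0],"grip":-1},{"translation":[0,0,0],"twist":[0,0,0],"grip":-1},{"translation":[0,0,0],"twist":[0,0,0],"grip":-1}]'
python3 go.py 47 .0225
```

```text
t: 9.2
tool_pos: [0.5209, 0.0176, 0.0485]
orientation: [-2.607, -1.747, 0.011]
force: [0.9, 0.2, 0.3]
opening: 0.0002
t 9.2 pos [0.5209 0.0176 0.0485] F [0.88 0.16 0.26] open 0.00022548637674976718 q6 0.33
target [0.5067 0.0098 0.0225] shift now mm [-12.4 -10.1  26.1] shift in goal axes [-12.4 -10.5  26. ] twist [-0.007  0.004 -0.016]
```

```bash
python3 -m pendant '[{"translation":[-6,-5,0],"twist":[0,0,-0.01],"grip":-1},{"translation":[-5,-4,0],"twist":[0,0,0],"grip":-1},{"translation":[0,0,0],"twist":[0,0,0],"grip":-1},{"translation":[0,0,4],"twist":[0,0,0],"grip":-1},{"translation":[0,0,4],"twist":[0,0,0],"grip":-1},{"translation":[0,0,3],"twist":[0,0,0],"grip":-1},{"translation":[0,0,0],"twist":[0,0,0],"grip":-1},{"translation":[0,0,0],"twist":[0,0,0],"grip":-1},{"translation":[0,0,0],"twist":[0,0,0],"grip":-1},{"translation":[0,0,0],"twist":[0,0,0],"grip":-1}]'
python3 go.py 47 .0185
```

```text
t: 10.2
tool_pos: [0.5069, 0.0111, 0.0359]
orientation: [-2.597, -1.76, 0.012]
force: [-0.3, -0.9, 0.2]
opening: 0.0001
t 10.2 pos [0.5069 0.0111 0.0359] F [-0.3  -0.95  0.2 ] open 0.00013469998217531016 q6 0.3
target [0.5067 0.0098 0.0185] shift now mm [-1.1  0.4 17.4] shift in goal axes [-1.2  0.3 17.4] twist [-0.008  0.004 -0.005]
```

```bash
python3 -m pendant '[{"translation":[-1,0,3],"twist":[0,0,0],"grip":-1},{"translation":[0,0,3],"twist":[0,0,0],"grip":-1},{"translation":[0,0,3],"twist":[0,0,0],"grip":-1},{"translation":[0,0,3],"twist":[0,0,0],"grip":-1},{"translation":[0,0,1],"twist":[0,0,0],"grip":-1},{"translation":[0,0,0],"twist":[0,0,0],"grip":-1},{"translation":[0,0,1],"twist":[0,0,0],"grip":-1},{"translation":[0,0,0],"twist":[0,0,0],"grip":-1},{"translation":[0,0,0],"twist":[0,0,0],"grip":-1},{"translation":[0,0,0],"twist":[0,0,0],"grip":-1}]'
python3 go.py 47 .0185
```

```text
t: 11.2
tool_pos: [0.5065, 0.01, 0.0208]
orientation: [-2.597, -1.76, 0.012]
force: [0.6, -0.5, 0.2]
opening: 0.0003
t 11.2 pos [0.5065 0.01   0.0208] F [ 0.61 -0.54  0.19] open 0.0003308864651932552 q6 0.3
target [0.5067 0.0098 0.0185] shift now mm [-0.1  0.2  2.3] shift in goal axes [-0.1  0.2  2.3] twist [-0.008  0.004 -0.005]
```

```bash
python3 -m pendant '[{"translation":[0,0,1],"twist":[0,0,0],"grip":-1},{"translation":[0,0,0],"twist":[0,0,0],"grip":-1},{"translation":[0,0,0.8],"twist":[0,0,0],"grip":-1},{"translation":[0,0,0],"twist":[0,0,0],"grip":-1},{"translation":[0,0,0.6],"twist":[0,0,0],"grip":-1},{"translation":[0,0,0],"twist":[0,0,0],"grip":-1},{"translation":[0,0,0.5],"twist":[0,0,0],"grip":-1},{"translation":[0,0,0],"twist":[0,0,0],"grip":-1},{"translation":[0,0,0],"twist":[0,0,0],"grip":-1},{"translation":[0,0,0],"twist":[0,0,0],"grip":-1}]'
python3 go.py 47 .0185
```

```text
t: 12.2
tool_pos: [0.5069, 0.0099, 0.0186]
orientation: [-2.597, -1.761, 0.011]
force: [-0.9, -0.2, 0.4]
opening: 0.0002
t 12.2 pos [0.5069 0.0099 0.0186] F [-0.89 -0.16  0.45] open 0.0002438257692326824 q6 0.3
target [0.5067 0.0098 0.0185] shift now mm [-0.2 -0.2  0.1] shift in goal axes [-0.2 -0.2  0.1] twist [-0.007  0.004 -0.005]
```

```bash
python3 -m pendant '[{"translation":[0,0,0.5],"twist":[0,0,0],"grip":-1},{"translation":[0,0,0],"twist":[0,0,0],"grip":-1},{"translation":[0,0,0.5],"twist":[0,0,0],"grip":-1},{"translation":[0,0,0],"twist":[0,0,0],"grip":-1},{"translation":[0,0,0],"twist":[0,0,0],"grip":-1},{"translation":[0,0,0],"twist":[0,0,0],"grip":-1},{"translation":[0,0,0],"twist":[0,0,0],"grip":-1},{"translation":[0,0,0],"twist":[0,0,0],"grip":-1},{"translation":[0,0,0],"twist":[0,0,0],"grip":-1},{"translation":[0,0,0],"twist":[0,0,0],"grip":-1}]'
python3 go.py 47 .0185
```

```text
t: 13.2
tool_pos: [0.5069, 0.0099, 0.0185]
orientation: [-2.597, -1.761, 0.012]
force: [-1.2, 0.1, 3.8]
opening: 0.0002
t 13.2 pos [0.5069 0.0099 0.0185] F [-1.24  0.13  3.83] open 0.0001957663658908139 q6 0.3
target [0.5067 0.0098 0.0185] shift now mm [-0.1 -0.2  0. ] shift in goal axes [-0.1 -0.2  0. ] twist [-0.008  0.004 -0.005]
```

Flag 2 is flat at 3.8 N. Flag 3 next.

```bash
python3 -m pendant '[{"translation":[0,0,-4],"twist":[0,0,0],"grip":-1},{"translation":[0,0,-9],"twist":[0,0,0],"grip":-1},{"translation":[0,0,-8],"twist":[0,0,0],"grip":-1},{"translation":[0,0,0],"twist":[0,0,-0.11],"grip":-1},{"translation":[0,0,0],"twist":[0,0,-0.11],"grip":-1},{"translation":[-16,-2,0],"twist":[0,0,0],"grip":-1},{"translation":[-16,-2,0],"twist":[0,0,0],"grip":-1},{"translation":[-14,-2,0],"twist":[0,0,0],"grip":-1},{"translation":[0,0,0],"twist":[0,0,0],"grip":-1},{"translation":[0,0,0],"twist":[0,0,0],"grip":-1}]'
python3 go.py -5 .0225
```

```text
t: 14.2
tool_pos: [0.4965, -0.036, 0.046]
orientation: [-2.381, -2.049, 0.004]
force: [0.0, 0.3, -0.6]
opening: 0.0007
t 14.2 pos [ 0.4965 -0.036   0.046 ] F [ 0.03  0.26 -0.58] open 0.0006824358095597143 q6 -0.02
target [ 0.493  -0.0402  0.0225] shift now mm [-4.6 -2.8 23.6] shift in goal axes [-4.7 -2.8 23.5] twist [-0.002  0.001  0.007]
```

```bash
python3 -m pendant '[{"translation":[-4.5,-2.5,0],"twist":[0,0,0],"grip":-1},{"translation":[0,0,0],"twist":[0,0,0],"grip":-1},{"translation":[0,0,4],"twist":[0,0,0],"grip":-1},{"translation":[0,0,4],"twist":[0,0,0],"grip":-1},{"translation":[0,0,4],"twist":[0,0,0],"grip":-1},{"translation":[0,0,4],"twist":[0,0,0],"grip":-1},{"translation":[0,0,3],"twist":[0,0,0],"grip":-1},{"translation":[0,0,2],"twist":[0,0,0],"grip":-1},{"translation":[0,0,0],"twist":[0,0,0],"grip":-1},{"translation":[0,0,0],"twist":[0,0,0],"grip":-1}]'
python3 go.py -5 .0185
```

```text
t: 15.2
tool_pos: [0.4931, -0.0387, 0.0226]
orientation: [-2.379, -2.05, 0.004]
force: [-0.1, -0.9, -0.1]
opening: 0.0009
t 15.2 pos [ 0.4931 -0.0387  0.0226] F [-0.07 -0.93 -0.08] open 0.0008658809234897227 q6 -0.03
target [ 0.493  -0.0402  0.0185] shift now mm [-1.5  0.2  4.1] shift in goal axes [-1.5  0.2  4.1] twist [-0.003  0.001  0.009]
```

```bash
python3 -m pendant '[{"translation":[-1,0,1.5],"twist":[0,0,0],"grip":-1},{"translation":[0,0,1],"twist":[0,0,0],"grip":-1},{"translation":[0,0,0],"twist":[0,0,0],"grip":-1},{"translation":[0,0,1],"twist":[0,0,0],"grip":-1},{"translation":[0,0,0.6],"twist":[0,0,0],"grip":-1},{"translation":[0,0,0],"twist":[0,0,0],"grip":-1},{"translation":[0,0,0.5],"twist":[0,0,0],"grip":-1},{"translation":[0,0,0],"twist":[0,0,0],"grip":-1},{"translation":[0,0,0.6],"twist":[0,0,0],"grip":-1},{"translation":[0,0,0],"twist":[0,0,0],"grip":-1}]'
python3 go.py -5 .0185
```

```text
t: 16.2
tool_pos: [0.4936, -0.0399, 0.0186]
orientation: [-2.38, -2.05, 0.003]
force: [-1.2, 0.7, 1.1]
opening: 0.0006
t 16.2 pos [ 0.4936 -0.0399  0.0186] F [-1.21  0.74  1.05] open 0.0006159493402246458 q6 -0.03
target [ 0.493  -0.0402  0.0185] shift now mm [-0.4 -0.5  0.1] shift in goal axes [-0.4 -0.5  0.1] twist [-0.002  0.001  0.009]
```

```bash
python3 -m pendant '[{"translation":[0,0,0.5],"twist":[0,0,0],"grip":-1},{"translation":[0,0,0],"twist":[0,0,0],"grip":-1},{"translation":[0,0,0.5],"twist":[0,0,0],"grip":-1},{"translation":[0,0,0],"twist":[0,0,0],"grip":-1},{"translation":[0,0,0],"twist":[0,0,0],"grip":-1},{"translation":[0,0,0],"twist":[0,0,0],"grip":-1},{"translation":[0,0,0],"twist":[0,0,0],"grip":-1},{"translation":[0,0,0],"twist":[0,0,0],"grip":-1},{"translation":[0,0,0],"twist":[0,0,0],"grip":-1},{"translation":[0,0,0],"twist":[0,0,0],"grip":-1}]'
python3 go.py -5 .0185
```

```text
t: 17.2
tool_pos: [0.4936, -0.0399, 0.0185]
orientation: [-2.38, -2.05, 0.003]
force: [-1.6, -0.1, 4.2]
opening: 0.0005
t 17.2 pos [ 0.4936 -0.0399  0.0185] F [-1.58 -0.15  4.17] open 0.0005446828083128099 q6 -0.03
target [ 0.493  -0.0402  0.0185] shift now mm [-0.4 -0.6 -0. ] shift in goal axes [-0.4 -0.6 -0. ] twist [-0.002  0.001  0.009]
```

Flag 3 is flat at 4.2 N. Flag 4 next.

```bash
python3 -m pendant '[{"translation":[0,0,-4],"twist":[0,0,0],"grip":-1},{"translation":[0,0,-9],"twist":[0,0,0],"grip":-1},{"translation":[0,0,-8],"twist":[0,0,0],"grip":-1},{"translation":[0,0,0],"twist":[0,0,-0.11],"grip":-1},{"translation":[0,0,0],"twist":[0,0,-0.1],"grip":-1},{"translation":[-16,-3,0],"twist":[0,0,0],"grip":-1},{"translation":[-16,-3,0],"twist":[0,0,0],"grip":-1},{"translation":[-15,-3,0],"twist":[0,0,0],"grip":-1},{"translation":[0,0,0],"twist":[0,0,0],"grip":-1},{"translation":[0,0,0],"twist":[0,0,0],"grip":-1}]'
python3 go.py -57 .0225
```

```text
t: 18.2
tool_pos: [0.4907, -0.0887, 0.0463]
orientation: [2.138, 2.296, 0.003]
force: [-0.5, 0.3, 0.1]
opening: 0.0006
t 18.2 pos [ 0.4907 -0.0887  0.0463] F [-0.46  0.28  0.06] open 0.0006319569822137647 q6 -0.35
target [ 0.4905 -0.0921  0.0225] shift now mm [-3.3 -0.5 23.8] shift in goal axes [-3.4 -0.4 23.8] twist [0.005 0.002 0.012]
```

```bash
python3 -m pendant '[{"translation":[-4,-0.5,0],"twist":[0,0,0],"grip":-1},{"translation":[0,0,0],"twist":[0,0,0],"grip":-1},{"translation":[0,0,4],"twist":[0,0,0],"grip":-1},{"translation":[0,0,4],"twist":[0,0,0],"grip":-1},{"translation":[0,0,4],"twist":[0,0,0],"grip":-1},{"translation":[0,0,4],"twist":[0,0,0],"grip":-1},{"translation":[0,0,3],"twist":[0,0,0],"grip":-1},{"translation":[0,0,2],"twist":[0,0,0],"grip":-1},{"translation":[0,0,0],"twist":[0,0,0],"grip":-1},{"translation":[0,0,0],"twist":[0,0,0],"grip":-1}]'
python3 go.py -57 .0185
```

```text
t: 19.2
tool_pos: [0.4906, -0.0906, 0.0231]
orientation: [2.136, 2.299, 0.003]
force: [-0.1, 0.0, 0.2]
opening: 0.0002
t 19.2 pos [ 0.4906 -0.0906  0.0231] F [-0.12  0.    0.24] open 0.0002380000701253063 q6 -0.36
target [ 0.4905 -0.0921  0.0185] shift now mm [-1.4 -0.2  4.6] shift in goal axes [-1.4 -0.2  4.6] twist [0.004 0.001 0.014]
```

```bash
python3 -m pendant '[{"translation":[-1,0,1.5],"twist":[0,0,0],"grip":-1},{"translation":[0,0,1],"twist":[0,0,0],"grip":-1},{"translation":[0,0,0],"twist":[0,0,0],"grip":-1},{"translation":[0,0,1],"twist":[0,0,0],"grip":-1},{"translation":[0,0,0.8],"twist":[0,0,0],"grip":-1},{"translation":[0,0,0],"twist":[0,0,0],"grip":-1},{"translation":[0,0,0.6],"twist":[0,0,0],"grip":-1},{"translation":[0,0,0],"twist":[0,0,0],"grip":-1},{"translation":[0,0,0.6],"twist":[0,0,0],"grip":-1},{"translation":[0,0,0],"twist":[0,0,0],"grip":-1}]'
python3 go.py -57 .0185
```

```text
t: 20.2
tool_pos: [0.4912, -0.092, 0.0186]
orientation: [2.136, 2.298, 0.004]
force: [0.8, -0.5, 0.7]
opening: 0.0007
t 20.2 pos [ 0.4912 -0.092   0.0186] F [ 0.77 -0.47  0.74] open 0.00068897686945295 q6 -0.36
target [ 0.4905 -0.0921  0.0185] shift now mm [-0.  -0.7  0.1] shift in goal axes [-0.  -0.7  0.1] twist [0.005 0.002 0.014]
```

```bash
python3 -m pendant '[{"translation":[0,0,0.5],"twist":[0,0,0],"grip":-1},{"translation":[0,0,0],"twist":[0,0,0],"grip":-1},{"translation":[0,0,0.5],"twist":[0,0,0],"grip":-1},{"translation":[0,0,0],"twist":[0,0,0],"grip":-1},{"translation":[0,0,0],"twist":[0,0,0],"grip":-1},{"translation":[0,0,0],"twist":[0,0,0],"grip":-1},{"translation":[0,0,0],"twist":[0,0,0],"grip":-1},{"translation":[0,0,0],"twist":[0,0,0],"grip":-1},{"translation":[0,0,0],"twist":[0,0,0],"grip":-1},{"translation":[0,0,0],"twist":[0,0,0],"grip":-1}]'
python3 go.py -57 .0185
```

```text
t: 21.2
tool_pos: [0.4913, -0.092, 0.0185]
orientation: [2.135, 2.298, 0.004]
force: [-1.5, 0.0, 3.9]
opening: 0.0005
t 21.2 pos [ 0.4913 -0.092   0.0185] F [-1.53  0.03  3.92] open 0.0005010788367367336 q6 -0.36
target [ 0.4905 -0.0921  0.0185] shift now mm [-0.  -0.8 -0. ] shift in goal axes [-0.  -0.8 -0. ] twist [0.005 0.002 0.014]
```

```bash
python3 -m pendant '[{"translation":[0,0,-4],"twist":[0,0,0],"grip":-1},{"translation":[0,0,-10],"twist":[0,0,0],"grip":-1},{"translation":[0,0,-25],"twist":[0,0,0],"grip":-1},{"translation":[0,0,-35],"twist":[0,0,0],"grip":-1},{"translation":[0,0,-40],"twist":[0,0,0],"grip":-1},{"translation":[0,-20,-30],"twist":[0,0,0],"grip":-1},{"translation":[0,-25,-20],"twist":[0,0,0],"grip":-1},{"translation":[0,-25,-10],"twist":[0,0,0],"grip":-1},{"translation":[0,-15,0],"twist":[0,0,0],"grip":-1},{"translation":[0,0,0],"twist":[0,0,0],"grip":-1}]'
python3 - <<'E'
from h import *
i,p,d=grab("side"); a=p[130:250,200:350]
Ps=cloud(i,d)
i,pt,dt=grab("top"); P=cloud(i,dt); np.savez("pics/top2.npz",p=pt,d=dt,P=P)
b=pt[150:255,195:385]
a=cv2.resize(a,(500,400),interpolation=cv2.INTER_CUBIC); b=cv2.resize(b,(300*190//105//2*2,300),interpolation=cv2.INTER_CUBIC)
cv2.imwrite("pics/side2.png",a[...,::-1]); cv2.imwrite("pics/top2.png",b[...,::-1])
C=np.array([.73006,-.07786]);t0=.17827
for nm,Q in(("top0",np.load("pics/top0.npz")["P"]),("top2",P),("side2",Ps)):
    th=np.arctan2(Q[...,1]-C[1],-(Q[...,0]-C[0]));r=np.hypot(Q[...,0]-C[0],Q[...,1]-C[1])
    s=(th-t0)*240; k=(abs(r-.24)<.008)&(Q[...,2]<.06)&(Q[...,2]>-.01)
    print(nm,[(a,round(float(Q[k&(abs(s-a)<3)][:,2].mean()*1e3),1)) for a in range(138,-145,-6) if (k&(abs(s-a)<3)).any()])
E
python3 go.py -57 .1
```

```text
t: 22.2
tool_pos: [0.4032, -0.0981, 0.2047]
orientation: [2.131, 2.295, 0.006]
force: [0.1, -0.5, -0.4]
opening: 0.0005
top0 [(138, 13.8), (132, 13.4), (126, 19.1), (120, 24.4), (114, 29.4), (108, 33.3), (102, 32.6), (96, 25.2), (90, 13.3), (84, 14.0), (78, 15.6), (72, 19.4), (66, 21.9), (60, 24.4), (54, 27.7), (48, 30.7), (42, 29.9), (36, 18.7), (30, 14.1), (24, 16.6), (18, 21.2), (12, 25.1), (6, 28.5), (0, 31.6), (-6, 33.3), (-12, 22.3), (-18, 14.0), (-24, 13.4), (-30, 18.4), (-36, 22.1), (-42, 25.4), (-48, 28.6), (-54, 32.2), (-60, 33.5), (-66, 27.1), (-72, 13.6), (-78, 13.1), (-84, 13.7), (-90, 14.0), (-96, 13.6), (-102, 17.2), (-108, 22.0), (-114, 27.1), (-120, 27.3), (-126, 13.0), (-132, 14.2), (-138, 13.9), (-144, 13.5)]
top2 [(138, 14.1), (132, 14.7), (126, 18.1), (120, 17.7), (114, 18.2), (108, 17.8), (102, 17.4), (96, 18.0), (90, 18.3), (84, 14.7), (78, 15.9), (72, 18.1), (66, 18.0), (60, 17.8), (54, 18.2), (48, 18.5), (42, 18.2), (36, 16.9), (30, 15.1), (24, 16.7), (18, 18.1), (12, 17.9), (6, 18.4), (-60, 20.4)]
side2 [(132, 15.7), (126, 16.5), (120, 17.2), (114, 17.1), (108, 17.2), (102, 17.2), (96, 17.5), (90, 16.2), (84, 16.0), (78, 17.6), (72, 17.3), (66, 17.1), (60, 17.5), (54, 16.9), (48, 16.9), (42, 16.6), (36, 16.1), (30, 16.1), (24, 17.0), (18, 17.4), (12, 17.2), (6, 17.3), (0, 17.5), (-6, 17.0), (-12, 16.6), (-18, 15.1), (-24, 13.3), (-30, 16.9), (-36, 17.4), (-42, 17.3), (-48, 16.7), (-54, 17.3), (-60, 17.1), (-66, 15.9), (-72, 14.3), (-78, 12.8), (-84, 13.3), (-90, 12.7), (-96, 13.0), (-102, 13.7), (-108, 13.5), (-114, 16.0), (-120, 26.5)]
t 22.3 pos [ 0.4043 -0.098   0.2042] F [ 1.06 -0.    0.03] open 0.0006945638097960151 q6 -0.44
target [ 0.4905 -0.0921  0.1   ] shift now mm [-1.000e-01  8.530e+01  1.051e+02] shift in goal axes [  0.8  86.3 104.2] twist [0.01  0.004 0.015]
```

View pics/side2.png

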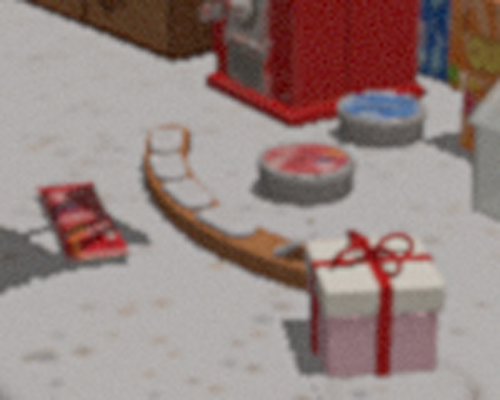

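View pics/top2.png

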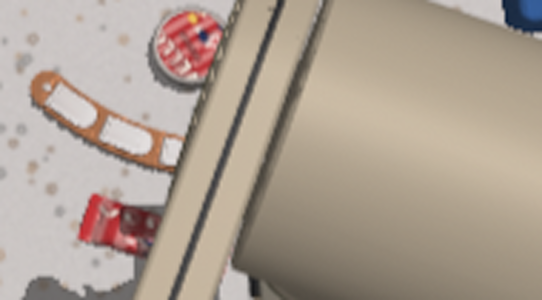

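All four long flags lie flat along the rail, at about (165,140) to (230,220) in the side view. The short flag is still raised at (290,248), and the tin, bar and box look undisturbed. The job is ready to hand in.

```bash
python3 -c "
from plant import robot
print(robot.close_job())"
```

```text
the job is handed in; nothing more can be done
None
```

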